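# Load the block into the ratchet bench clamp

## Robot

A 6-joint arm with a two-finger parallel gripper is mounted at the origin on a cart in front of the work surface, level with it; the furniture and walls round the work are solid. World frame = base frame: x ahead of the robot, y to its left, z up, the work surface at z = 0. Lengths are in m, angles in rad, forces in N, time in s.
With the tool pointing down it reaches from about 0.35 to 0.975 m from the base axis. Payload 4.9 kg.
Tool frame: the origin (TCP) lies midway between the tips of the shut fingers; the grasp point (between the pads) lies 19 mm behind it (manip.pinch_z is the distance from the TCP to the grasp point, in m); z points along the fingers, y is the direction in which the jaws open and shut (so a half turn about z gives the same grasp; the last joint's range is limited). The gripper opens to 85 mm and grips with 20 to 120 N. Pads are 22 mm wide; open, the fingers measure 114 mm over their backs; the gripper's body (76 mm by 85 mm) begins 54 mm behind the grasp point. The pads swing forward as they close: fully open they stand 13 mm farther back than shut.
Start: joints at [1.025, 0.053, 1.613, -0, 1.476, -0.119], TCP at [0.259, 0.569, 0.198] pointing down, gripper open.
Joint ranges: [-3.01, 3.01], [-1.01, 2.22], [0.06, 2.58], [-1.02, 4.17], [0.09, 2.62], [-3.14, 3.14]. Speed limits (rad/s): [2.57, 2.57, 3.14, 3.14, 3.14, 3.14].

## Interface

Orientations are given as a unit quaternion [w, x, y, z].
In Python, from plant import manip gives the robot as it stands.
- The arm moves only by the tool drive_tool, never from a script. Its argument "commands" is text: rows parted by semicolons, each of 5 numbers parted by spaces: the finger opening in mm, from 0 to 85.4, then the shift along the tool's x, y, z in units of 30 mm (1.0 is 30 mm), then the turn about the tool's z in degrees. A call has exactly 8 rows; each row shifts and turns the commanded pose from where the row before left it, along the tool's axes as they then stand; what a row does not reach is not made up. A row lasts 1/8 s, in which the tool goes at most 62.5 mm and 10.7 degrees, less where a joint would pass 70% of its speed; a pose out of reach is approached as far as the arm can. A call is refused whole if a number of a shift passes 1 or a number of a turn 10.7, either way. A call with a gripper value outside its range is refused whole. The fingers move at their own pace and stop on an object; the grip force is fixed at half the most. Time passes only in rows, so rows that do not move let the fingers close, or fill a call up. It gives the time, the measured TCP pose, the force and the opening at its end, in the units of the state.
- manip.state(): the state, without advancing time (a new reading comes with each control period).
- manip.grab_frame(name): name is "scene" or "top"; returns the picture (400x640x3 uint8, red, green, blue); there is no depth.
- manip.camera_params(name): a dict with "fx", "fy", "cx", "cy" (pixels), "xyz" and "orientation" of the camera in the world. Camera axes: x right, y down, z forward; pixel columns grow to the right and rows downward; lengths in m; the calibration is good to about 2 mm. A picture is of the moment at which its call begins. camera_params takes no time and is no camera call.
- manip.job_done(): hands the job in, once; it reports no verdict.
The state is a dict: "time": time; "joint_pos": joint angles; "joint_vel": joint speeds; "joint_efforts": joint torques, N m; "tool_pos": TCP position; "tool_rot": TCP orientation; "contact_force": force on the tool from outside, world axes, zero at the start; "ft_torque": the same for the moment, N m; "gripper_width": opening from 0.0 (shut) to 1.0 (fully open).
Only numpy, scipy, OpenCV 4.12 (cv2) and the standard library are available. Lean on these libraries where they do the work, as an engineer would, in place of code of your own. Each camera call takes 0.05 s, during which the arm holds its last target. There are 200 camera calls.

## Task

Clamp the loose pine block in the bench clamp: press the ratchet release on the sliding jaw and keep it down while you push that jaw back along its bar until the block fits in, slide the block along the bench between the jaws and up to the bar, then push the sliding jaw up until the block is held squarely against the fixed jaw. Work by pressing and pushing with the fingertips, without picking anything up: the block stays flat on the bench all the time, and the tin, gauge, chisel and small offcut stay where they are.

Things in the scene. Friction and masses are not known exactly. Their poses are not given: they have to be found in the camera images.
- bench_clamp: Grey iron clamp bolted to the bench. Origin at bench level under the bar's centre line. y: along the bar to the fixed jaw; z up; the throat opens to -x. Bar: x -6 to 6 mm, z 8 to 30, y -140 to 105, 4 mm saw teeth on top (to z 32.5). Fixed jaw: wood face at y = 80 mm, out to x = -79, 26 high (40 at the bar), body to y = 132. End foot: y -149 to -126, 40 high.
- jaw (a joint): Opening between the jaw faces, m, 0 to 0.125 (end stop). The sliding face lies at y = 0.080 - value in the clamp's frame; its arm reaches to x = -78 mm, 22 mm thick, z 2 to 26. Pushed to +y it clicks over the teeth (about 5 N); the ratchet blocks -y unless the release is held down: then it slides with about 2 N. It stays where it is left.
- release (a joint): Angle of the release rocker in rad: 0 is up (pawl in the teeth; up to 0.11 while the pawl rides on a tooth), 0.26 is fully pressed (hard stop). The pawl is clear of the teeth above about 0.12. Its spring pushes it back up when let go.
- release_pad (a point): Middle of the top of the release's thumb pad: ribbed dark steel plate, 28 mm (x) by 24 mm (y), over the bar on the sliding jaw, 52 mm above the bench when up. Pressed straight down here (3 to 6 N) it frees the pawl after 3 mm and stops after 6.5 mm. It lies in front (+y) of the hump; the space above and to +y is open.
- hump_front (a point): Middle of the hump's upright front face (looks to +y, 29 mm wide, z 55 to 67 mm), 13 mm behind (-y of) the middle of the pad. A fingertip that holds the pad down pushes against this face to slide the jaw back (-y).
- jaw_back (a point): Middle of the hump's upright rear face (looks to -y, 29 mm wide, z 55 to 67 mm): push here towards +y to close the jaw. Free space behind it over the bar (bar and teeth up to z 32.5, end foot up to z 40 mm).
- pine_block (a point): Loose pine block to be clamped (the larger of the two loose offcuts), 70 x 30 x 18 mm, about 35 g, lying flat in front of the throat. This point is the middle of its underside; x runs along its 70 mm length, which goes along the bar between the jaw faces, y along its 30 mm width.
- tin: Bystander: open round wax tin, 61 mm across, 18 mm high. Origin in the middle of its underside.
- gauge: Bystander: wooden marking gauge, 52 x 200 x 72 mm, lying behind the clamp. Origin in the middle of its underside.
- chisel: Bystander: chisel with a reddish brown handle, about 190 mm long and 23 mm high, to the right of the block. Origin in the middle of its underside.
- small_offcut: Bystander: smaller pine offcut, 55 x 24 x 12 mm, lying beyond the fixed jaw. Origin in the middle of its underside.
Things that resemble listed ones, but are neither listed nor needed, are in the scene too. Leave any orange look-alike of the part that bears pine_block alone.

How it is judged:
At the end, for the whole second after the job is handed in: For that second the block lies flat between the jaws, its length along the bar within 0.1 rad, its rear side within 15 mm of the bar and its end within 6 mm of the fixed jaw's face; the jaw opening is at most 75.5 mm (block 70 mm); the release is up again (x of pine_block in the frame of bench_clamp between -0.036 and -0.012 m and y of pine_block in the frame of bench_clamp between 0.039 and 0.049 m and value of joint jaw between 0.065 and 0.0755 m and angle between the x axis of pine_block and the y axis of bench_clamp, either way round below 0.1 rad and height (world z) of pine_block below 0.006 m and angle between pine_block's own z axis and vertical below 0.1 rad and value of joint release below 0.15 rad); the robot touches nothing.
It fails at once if the block is lifted off the bench or tipped (height (world z) of pine_block above 0.01 m or angle between pine_block's own z axis and vertical above 0.25 rad).
It fails at once if a bystander is moved by more than 20 mm (distance of any of tin, gauge, chisel, small_offcut from where it was at the start of the episode above 0.02 m).
It also fails if it takes over 58 s, if anything falls off the work surface, if the arm or the gripper's body presses on something with over 40 N, if the wrist force passes 120 N, or if a joint passes its speed limit or range.

## Working session

There is one attempt and no reset: what is moved stays moved. The work goes in short steps, Python scripts to look and compute and a tool call to move; the robot and the scene stay as the last step left them, time stands still between calls to the robot, and variables do not carry over. Pictures are saved under pics/ and viewed, about 8 in all and at most 12, crops included, and the job is handed in when it is done.

Besides the shell and the picture viewer there is one more tool, called after "Call:" as name(argument=value, ...) on one line, values as JSON. drive_tool: Moves the arm, as the interface text tells. Its arguments: {"type":"object","properties":{"commands":{"type":"string"}},"required":["commands"]}

```bash
ls; mkdir -p pics
python3 - <<'E'
from plant import manip
import cv2
for n in("scene","top"):
    im=manip.grab_frame(n); cv2.imwrite(f"pics/{n}0.png",im[:,:,::-1]); print(n,manip.camera_params(n))
print(manip.state())
E
```

```text
pics
scene {'fx': 384.7189701393154, 'fy': 384.7189701393154, 'cx': 331.02590811942514, 'cy': 196.01139529208442, 'xyz': array([ 0.12522424, -0.53798659,  0.49189677]), 'orientation': array([-0.4875075 ,  0.82795187, -0.2327128 ,  0.15058851])}
top {'fx': 501.4360364952562, 'fy': 501.4360364952562, 'cx': 320.72827208466515, 'cy': 203.07494593087114, 'xyz': array([0.44809751, 0.07639554, 1.16277454]), 'orientation': array([ 0.02155209, -0.70645285,  0.7069433 , -0.026288  ])}
{'time': 0.1, 'joint_pos': array([ 1.02500248e+00,  5.33071674e-02,  1.61414306e+00, -3.12607867e-05,
        1.47600945e+00, -1.19014897e-01]), 'joint_vel': array([-0.00076115, -0.00255333, -0.0029075 , -0.00047938, -0.00175883,
        0.00022378]), 'joint_efforts': array([ 4.60406427e-04, -3.94899201e+01, -3.71366107e+01, -1.65447309e-04,
        3.82262937e-03,  1.72535420e-05]), 'tool_pos': array([0.25840462, 0.56839634, 0.19728404]), 'tool_rot': array([-2.89912882e-04,  2.11772154e-01,  9.77318619e-01, -8.87487560e-04]), 'contact_force': array([ 0.17350538, -0.60644027,  0.07573277]), 'ft_torque': array([-0.02201948, -0.00412518,  0.03665658]), 'gripper_width': 0.9990962783628152}
```

View pics/scene0.png

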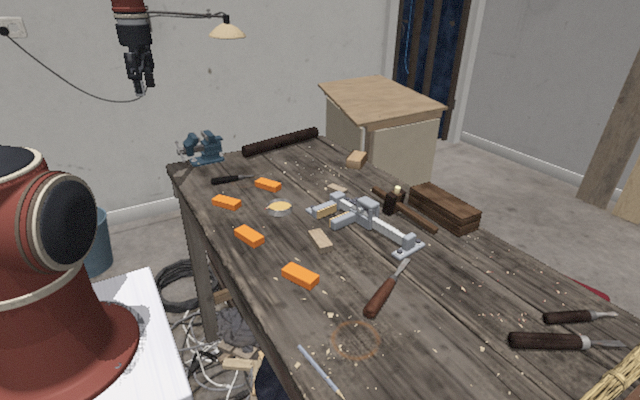

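View pics/top0.png

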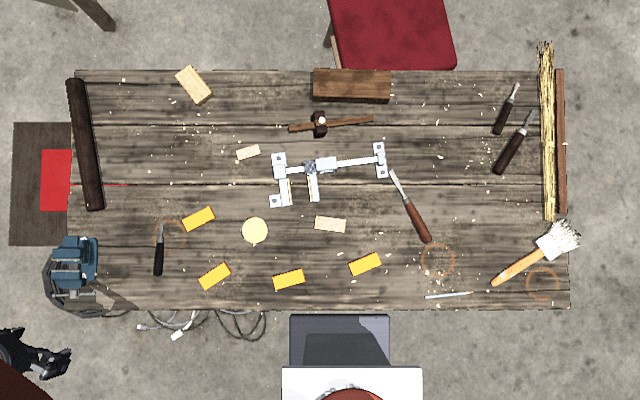

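The top view shows the clamp spanning (275..382, 145..205). Its fixed jaw is at the left (about 280), the sliding jaw at about 313 and the end foot at 380.

Candidates for the block:
- Pine piece at top (330,224), in front of the throat.
- Small pine offcut at (248,152).
- Pine slab at (193,84), far off.
- Orange look-alikes at (198,219), (214,276), (288,280) and (365,264).

I choose (330,224), which is scene (320,238), and check it in a close crop.

```bash
python3 - <<'E'
import cv2,numpy as np
t=cv2.imread("pics/top0.png")[130:250,240:400]; s=cv2.imread("pics/scene0.png")[170:270,295:435]
t=cv2.resize(t,None,fx=5,fy=5,interpolation=cv2.INTER_CUBIC)
s=cv2.resize(s,None,fx=5.6,fy=5.6,interpolation=cv2.INTER_CUBIC)
cv2.imwrite("pics/t1.png",t); cv2.imwrite("pics/s1.png",s)
E
cat > h.py <<'E'
import numpy as np
from scipy.spatial.transform import Rotation as R
from plant import manip
def ray(n,u,v):
    c=manip.camera_params(n); q=c["orientation"]
    d=R.from_quat([q[1],q[2],q[3],q[0]]).as_matrix()@np.array([(u-c["cx"])/c["fx"],(v-c["cy"])/c["fy"],1])
    return np.array(c["xyz"]),d/np.linalg.norm(d)
def onz(n,u,v,z):
    o,d=ray(n,u,v); return o+d*(z-o[2])/d[2]
def tri(a,b):
    o1,d1=ray("top",*a); o2,d2=ray("scene",*b)
    A=np.stack([d1,-d2],1); k=np.linalg.lstsq(A,o2-o1,rcond=None)[0]
    p,q=o1+k[0]*d1,o2+k[1]*d2
    return (p+q)/2,np.linalg.norm(p-q)
def proj(n,p):
    c=manip.camera_params(n); q=c["orientation"]
    x=R.from_quat([q[1],q[2],q[3],q[0]]).as_matrix().T@(np.array(p)-c["xyz"])
    return c["fx"]*x[0]/x[2]+c["cx"],c["fy"]*x[1]/x[2]+c["cy"]
E
```

```text
(no output)
```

View pics/t1.png

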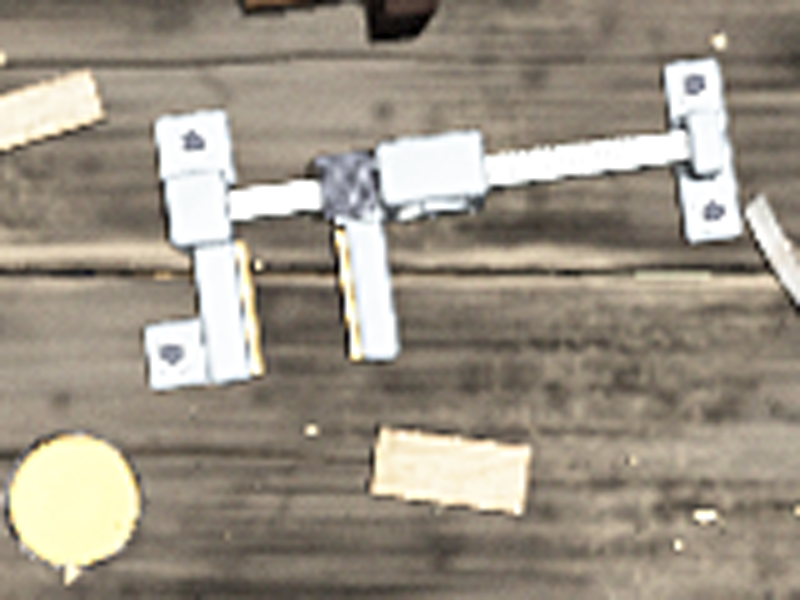

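View pics/s1.png

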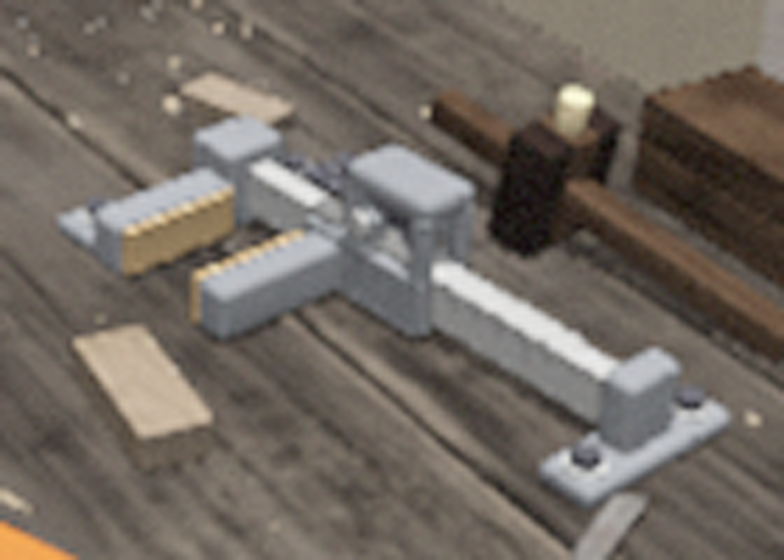

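The crop confirms the choice: a plain pine block whose top-crop corners are (380,428), (531,446), (523,515) and (370,494). The fixed jaw face runs (243,243)-(264,374), the sliding face outer corner is (350,358), the pad is around (350,185), and the hump top spans (375..487, 130..208).

```bash
cat > fit.py <<'E'
from h import *
from scipy.optimize import least_squares
T=lambda U,V:((U+.5)/5-.5+240,(V+.5)/5-.5+130)
S=lambda U,V:((U+.5)/5.6-.5+295,(V+.5)/5.6-.5+170)
hump=[((375,143),(395,147)),((480,130),(475,188)),((487,195),(432,215)),((385,208),(350,165))]
blk=[((380,428),(140,326)),((531,446),(212,415)),((523,515),(140,437)),((370,494),(75,340))]
for nm,L in(("hump",hump),("block",blk)):
    for a,b in L: print(nm,*[np.round(v,4) for v in tri(T(*a),S(*b))])
P=lambda x,y,z:(x,y,z)
def model(p):
    X,Y,w,j,hf,hb=p
    o=[]
    def add(x,y,z,t=None,s=None):
        q=[X+x*np.cos(w)-y*np.sin(w),Y+x*np.sin(w)+y*np.cos(w),z]
        if t: o.append(np.subtract(proj("top",q),T(*t)))
        if s: o.append(np.subtract(proj("scene",q),S(*s)))
    add(-.079,.08,.026,(264,374),(122,232))
    add(-.078,.08-j,.026,(350,358),(192,276))
    add(.0145,hf,.067,*hump[0]);add(.0145,hb,.067,*hump[1]);add(-.0145,hb,.067,*hump[2]);add(-.0145,hf,.067,*hump[3])
    def line(xc,U0,V0,U1,V1):  # bar edges: perpendicular residual
        a,b=onz("top",*T(U0,V0),.03),onz("top",*T(U1,V1),.03)
        for q in(a,b):
            x=(q[0]-X)*np.cos(w)+(q[1]-Y)*np.sin(w); o.append(np.array([(x-xc)*440]))
    line(.006,235,190,322,182);line(.006,485,155,685,132);line(-.006,235,220,320,206);line(-.006,490,187,690,160)
    return np.concatenate(o)
r=least_squares(model,[.5,.08,0,.04,0.0,-.05],loss="soft_l1")
print("clamp",np.round(r.x,4)); print(np.round(model(r.x),1))
X,Y,w,j,hf,hb=r.x
W=lambda x,y:np.round([X+x*np.cos(w)-y*np.sin(w),Y+x*np.sin(w)+y*np.cos(w)],4)
print("pad",W(0,hf+.013),"back",W(0,hb))
c=[onz("top",*T(*a),.018) for a,b in blk]; C=np.mean(c,0)
c2=[onz("scene",*S(*b),.018) for a,b in blk]
e=c[0]+c[3]-c[1]-c[2]; print("block top",C,"scene",np.mean(c2,0),"yaw",np.arctan2(-e[0],e[1]),"len",np.linalg.norm(e)/2)
d=C[:2]-[X,Y]; print("block in clamp",d[0]*np.cos(w)+d[1]*np.sin(w),-d[0]*np.sin(w)+d[1]*np.cos(w))
s=manip.state();print(R.from_quat(s["tool_rot"][[1,2,3,0]]).as_matrix().round(3))
E
python3 fit.py
```

```text
hump [0.6217 0.0827 0.0628] 0.001
hump [0.6272 0.0364 0.0645] 0.0011
hump [0.6002 0.0322 0.0619] 0.0026
hump [0.5935 0.0777 0.0644] 0.0013
block [0.4974 0.0808 0.0159] 0.0013
block [0.4886 0.0121 0.0183] 0.0024
block [0.458  0.0153 0.0175] 0.0003
block [0.4684 0.0847 0.0167] 0.0013
clamp [ 0.6095  0.0644  0.1301  0.0415  0.0155 -0.0307]
[-0.2  0.6  0.6 -0.2  0.7  1.  -0.4 -0.8  0.4 -0.2  0.6 -1.4  0.1 -0.2
  0.7 -0.9  0.5 -0.3 -0.8 -1.8  0.1 -0.2 -0.4 -1.   0.4 -0.2  0.9  0.4
 -0.3  0.3 -0.3 -0.1]
pad [0.6058 0.0926] back [0.6134 0.0339]
block top [0.47839276 0.04802799 0.018     ] scene [0.47714715 0.0471981  0.018     ] yaw -0.1282608824478962 len 0.06994331438974234
block in clamp -0.13207039063689513 0.0007894976911719774
[[-0.91   0.414 -0.001]
 [ 0.414  0.91  -0.002]
 [ 0.    -0.002 -1.   ]]
```

Call:
drive_tool(commands="0 0 0 0 -10.64; 0 0 0 0 -10.64; 0 0 0 0 -10.64; 0 -0.5 -1 0 0; 0 -0.5 -1 0 0; 0 -0.5 -1 0 0; 0 -0.5 -1 0 0; 0 -0.5 -1 0 0")

```text
time: 1.1
tool_pos: [0.3528, 0.4288, 0.1978]
tool_rot: [-0.0, -0.065, 0.998, -0.0]
contact_force: [0.0, -0.0, -1.0]
gripper_width: -0.001
```

Call:
drive_tool(commands="0 -0.6 -1 0 0; 0 -0.6 -1 0 0; 0 -0.6 -1 0 0; 0 -0.6 -1 0 0; 0 -0.6 -1 0 0; 0 -0.6 -1 0 0; 0 -0.6 -1 0 0; 0 -0.6 -1 0 0")

```text
time: 2.1
tool_pos: [0.5268, 0.2096, 0.1978]
tool_rot: [-0.0, -0.065, 0.998, -0.0]
contact_force: [-0.3, 1.0, 1.1]
gripper_width: -0.004
```

```bash
cat > st.py <<'E'
from h import *
X,Y,w=.6095,.0644,.1301
s=manip.state();p=s["tool_pos"];d=p[:2]-[X,Y];c,sn=np.cos(w),np.sin(w)
M=R.from_quat(s["tool_rot"][[1,2,3,0]]).as_matrix();f=s["contact_force"]
print("t %.2f clamp x %.1f y %.1f z %.1f mm"%(s["time"],1e3*(d[0]*c+d[1]*sn),1e3*(-d[0]*sn+d[1]*c),1e3*p[2]),
 "yaw err deg %.2f"%np.degrees(np.arctan2(-M[0,1],M[1,1])-w),"Fclamp %.1f %.1f %.1f"%(f[0]*c+f[1]*sn,-f[0]*sn+f[1]*c,f[2]),"grip %.3f"%s["gripper_width"])
E
python3 st.py
```

```text
t 2.10 clamp x -63.2 y 154.7 z 197.8 mm yaw err deg 0.01 Fclamp -0.2 1.0 1.1 grip -0.004
```

Call:
drive_tool(commands="0 -0.35 -0.67 0.4 0; 0 -0.35 -0.67 0.4 0; 0 -0.35 -0.67 0.7 0; 0 -0.35 -0.67 0.8 0; 0 -0.35 -0.67 0.8 0; 0 -0.35 -0.67 0.8 0; 0 0 0 0.2 0; 0 0 0 0 0")

```text
time: 3.1
tool_pos: [0.6038, 0.0995, 0.0741]
tool_rot: [-0.001, -0.065, 0.998, 0.0]
contact_force: [0.9, 0.0, 0.1]
gripper_width: -0.0
```

```bash
python3 st.py
python3 - <<'E'
from plant import manip
import cv2,numpy as np
s=manip.grab_frame("scene")[150:270,295:435,::-1];t=manip.grab_frame("top")[120:240,240:380,::-1]
a=np.vstack([cv2.resize(q,(700,600),interpolation=cv2.INTER_CUBIC) for q in(s,)])
cv2.imwrite("pics/p3.png",np.hstack([cv2.resize(s,(400,343),interpolation=2),cv2.resize(t,(400,343),interpolation=2)]))
E
```

```text
t 3.10 clamp x -1.1 y 35.6 z 74.1 mm yaw err deg 0.02 Fclamp 0.9 -0.1 0.1 grip -0.000
```

View pics/p3.png

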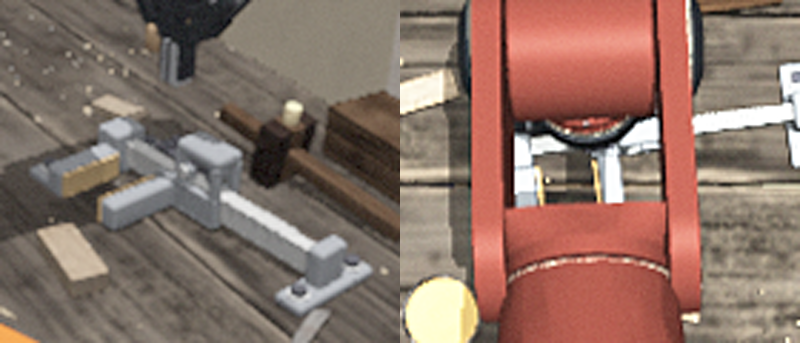

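```bash
python3 st.py
python3 - <<'E'
from h import *
s=manip.state();p=s["tool_pos"];u,v=proj("scene",p);print(p,u,v,(u-295)/.35,(v-150)/.35)
u,v=proj("scene",[.6058,.0926,.052]);print("pad",(u-295)/.35,(v-150)/.35)
E
```

```text
t 3.20 clamp x 0.0 y 35.8 z 76.1 mm yaw err deg 0.06 Fclamp 0.7 0.8 -0.3 grip -0.001
[0.60487756 0.09991584 0.07605958] 355.5016764168452 189.51178885016324 172.86193261955776 112.8908252861807
pad 177.37626906312326 142.11000290319703
```

The scene half shows the clamp, with the fingertip apparently ending near crop (178,82). I predicted (173,113), so I look closer.

Run:
```python
from h import *
import cv2
s=np.ascontiguousarray(cv2.resize(manip.grab_frame("scene")[120:220,310:410,::-1],(600,600),interpolation=cv2.INTER_CUBIC))
u,v=proj("scene",manip.state()["tool_pos"]);print((u-310)*6,(v-120)*6)
cv2.circle(s,(int((u-310)*6),int((v-120)*6)),4,(0,0,255),1)
cv2.imwrite("pics/p4.png",s)
```

```text
273.4847731097875 415.9409184915864
```

View pics/p4.png

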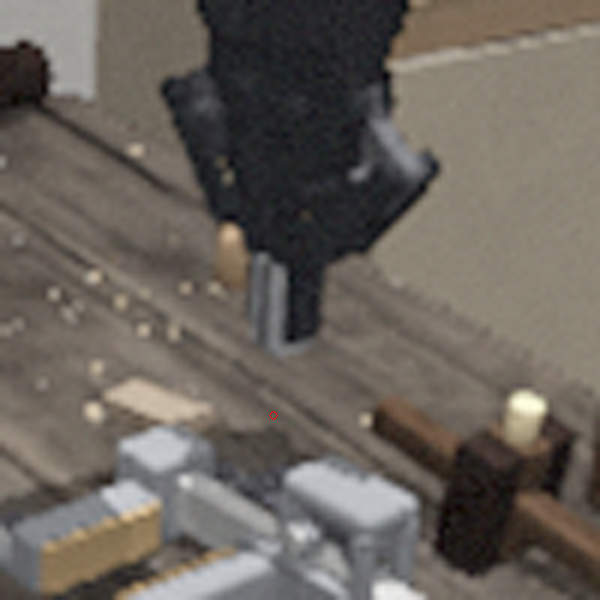

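Run:
```python
from h import *
for dz in(0,.013,.03,.05): print(proj("scene",[.2584,.5684,.1973+dz]),proj("top",[.2584,.5684,.1973+dz]))
p=manip.state()["tool_pos"]
for dz in (0,.02,.03,.04): print(dz,proj("scene",p+[0,0,dz]))
import cv2
a=cv2.imread("pics/scene0.png")[50:120,100:180];b=cv2.imread("pics/top0.png")[310:390,0:80]
cv2.imwrite("pics/p5.png",np.hstack([cv2.resize(a,(400,350),interpolation=2),cv2.resize(b,(350,350),interpolation=2)]))
```

```text
(np.float64(149.0060335224961), np.float64(107.78856967789241)) (np.float64(56.93168745325954), np.float64(337.9636223701351))
(np.float64(147.998291760365), np.float64(102.9190865783035)) (np.float64(53.31558984398106), np.float64(339.36460006998084))
(np.float64(146.6616362987736), np.float64(96.46026803492151)) (np.float64(48.43253225886326), np.float64(341.2564336217796))
(np.float64(145.06110741689164), np.float64(88.72639351110817)) (np.float64(42.45140233197145), np.float64(343.57369121625237))
0 (np.float64(355.5807955182979), np.float64(189.3234864152644))
0.02 (np.float64(356.04032430032436), np.float64(181.65215043752565))
0.03 (np.float64(356.27382804147214), np.float64(177.75405804273777))
0.04 (np.float64(356.5098790727573), np.float64(173.81344139432053))
```

View pics/p5.png

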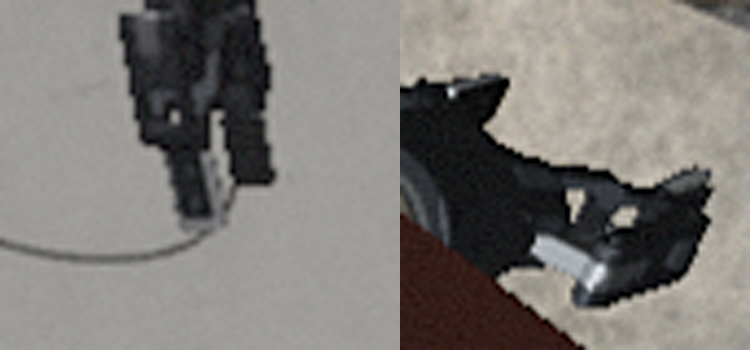

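Both views put the visible fingertip about 30 mm above the reported TCP. It matches laterally. I'll descend gently and let contact settle it.

Call:
drive_tool(commands="0 0 0 0.13 0; 0 0 0 0.13 0; 0 0 0 0.13 0; 0 0 0 0.13 0; 0 0 0 0.13 0; 0 0 0 0.13 0; 0 0 0 0.1 0; 0 0 0 0 0")

```text
time: 4.25
tool_pos: [0.6044, 0.0993, 0.0486]
tool_rot: [-0.0, -0.065, 0.998, 0.0]
contact_force: [0.2, -0.3, 0.3]
gripper_width: 0.004
```

```bash
python3 st.py
```

```text
t 4.25 clamp x -0.5 y 35.2 z 48.6 mm yaw err deg 0.01 Fclamp 0.2 -0.3 0.3 grip 0.004
```

Call:
drive_tool(commands="0 0 0 0.1 0; 0 0 0 0.1 0; 0 0 0 0.1 0; 0 0 0 0.1 0; 0 0 0 0.1 0; 0 0 0 0.1 0; 0 0 0 0 0; 0 0 0 0 0")

```text
time: 5.25
tool_pos: [0.6047, 0.0993, 0.0311]
tool_rot: [0.0, -0.065, 0.998, -0.0]
contact_force: [-0.4, 0.1, 0.2]
gripper_width: -0.002
```

```bash
python3 st.py
python3 - <<'E'
from h import *
import cv2
s=np.ascontiguousarray(cv2.resize(manip.grab_frame("scene")[140:240,310:410,::-1],(600,600),interpolation=cv2.INTER_CUBIC))
cv2.imwrite("pics/p6.png",s)
E
```

```text
t 5.25 clamp x -0.2 y 35.2 z 31.1 mm yaw err deg 0.02 Fclamp -0.4 0.2 0.2 grip -0.002
```

View pics/p6.png

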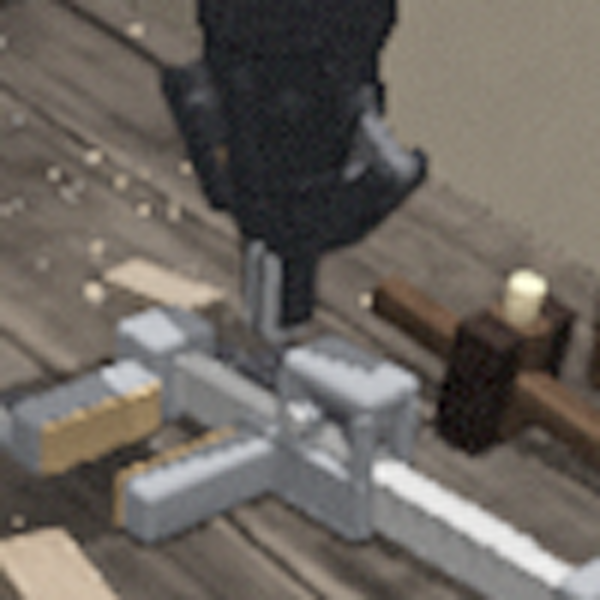

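View 8: the tip at (280,335) is about 10 mm above the pad, level with the hump top. The 29 mm offset holds, so I keep descending.

Call:
drive_tool(commands="0 0 0 0.1 0; 0 0 0 0.1 0; 0 0 0 0.07 0; 0 0 0 0.05 0; 0 0 0 0.05 0; 0 0 0 0 0; 0 0 0 0 0; 0 0 0 0 0")

```text
time: 6.3
tool_pos: [0.6048, 0.0993, 0.02]
tool_rot: [0.0, -0.065, 0.998, 0.0]
contact_force: [0.2, 0.1, -0.4]
gripper_width: -0.002
```

```bash
python3 st.py
```

```text
t 6.30 clamp x -0.2 y 35.2 z 20.0 mm yaw err deg 0.01 Fclamp 0.2 0.1 -0.4 grip -0.002
```

Call:
drive_tool(commands="0 0 0 0.05 0; 0 0 0 0 0; 0 0 0 0.05 0; 0 0 0 0 0; 0 0 0 0.03 0; 0 0 0 0 0; 0 0 0 0 0; 0 0 0 0 0")

```text
time: 7.3
tool_pos: [0.6048, 0.0994, 0.0162]
tool_rot: [0.0, -0.065, 0.998, 0.0]
contact_force: [-0.7, 2.2, 3.7]
gripper_width: 0.0
```

```bash
python3 st.py
```

```text
t 7.30 clamp x -0.1 y 35.3 z 16.2 mm yaw err deg 0.02 Fclamp -0.4 2.2 3.7 grip 0.000
```

Call:
drive_tool(commands="0 0 0 0.04 0; 0 0 0 0 0; 0 0 0 0.04 0; 0 0 0 0 0; 0 0 0 0 0; 0 0 0 0 0; 0 0 0 0 0; 0 0 0 0 0")

```text
time: 8.3
tool_pos: [0.6048, 0.0993, 0.0137]
tool_rot: [0.0, -0.065, 0.998, -0.0]
contact_force: [-1.0, 1.3, 4.8]
gripper_width: -0.001
```

```bash
python3 st.py
```

```text
t 8.30 clamp x -0.1 y 35.2 z 13.7 mm yaw err deg 0.01 Fclamp -0.8 1.4 4.8 grip -0.001
```

Call:
drive_tool(commands="0 0 0 0.05 0; 0 0 -0.1 0 0; 0 0 -0.15 0 0; 0 0 -0.15 0 0; 0 0 -0.15 0 0; 0 0 -0.15 0 0; 0 0 -0.15 0 0; 0 0 -0.15 0 0")

```text
time: 9.3
tool_pos: [0.6088, 0.0695, 0.0127]
tool_rot: [0.0, -0.065, 0.998, 0.0]
contact_force: [-3.0, 1.5, 6.9]
gripper_width: 0.004
```

```bash
python3 st.py
```

```text
t 9.30 clamp x -0.0 y 5.1 z 12.7 mm yaw err deg 0.02 Fclamp -2.7 1.8 6.9 grip 0.004
```

Call:
drive_tool(commands="0 0 -0.18 0 0; 0 0 -0.18 0 0; 0 0 -0.18 0 0; 0 0 -0.18 0 0; 0 0 -0.18 0 0; 0 0 -0.18 0 0; 0 0 -0.18 0 0; 0 0 -0.18 0 0")

```text
time: 10.3
tool_pos: [0.6145, 0.0266, 0.0127]
tool_rot: [0.0, -0.065, 0.998, -0.0]
contact_force: [-1.2, 1.6, 7.3]
gripper_width: 0.001
```

```bash
python3 st.py
```

```text
t 10.30 clamp x 0.1 y -38.2 z 12.7 mm yaw err deg 0.01 Fclamp -1.0 1.8 7.3 grip 0.001
```

Call:
drive_tool(commands="0 0 0 -0.5 0; 0 0 0 -1 0; 0 1 0.2 -0.5 0; 45 1 0.2 0 0; 45 1 0.2 0 0; 45 1 0.2 0 0; 45 1 0.2 0 0; 45 1 0.3 0 0")

```text
time: 11.3
tool_pos: [0.4292, 0.0418, 0.0717]
tool_rot: [-0.0, -0.065, 0.998, -0.0]
contact_force: [-1.3, -0.4, 0.6]
gripper_width: 0.526
```

```bash
python3 st.py
python3 - <<'E'
from h import *
import cv2
s=cv2.resize(manip.grab_frame("scene")[150:270,295:435,::-1],(700,600),interpolation=cv2.INTER_CUBIC)
cv2.imwrite("pics/p7.png",s)
E
```

```text
t 11.30 clamp x -181.7 y 1.0 z 71.7 mm yaw err deg -0.00 Fclamp -1.4 -0.2 0.6 grip 0.526
```

View pics/p7.png

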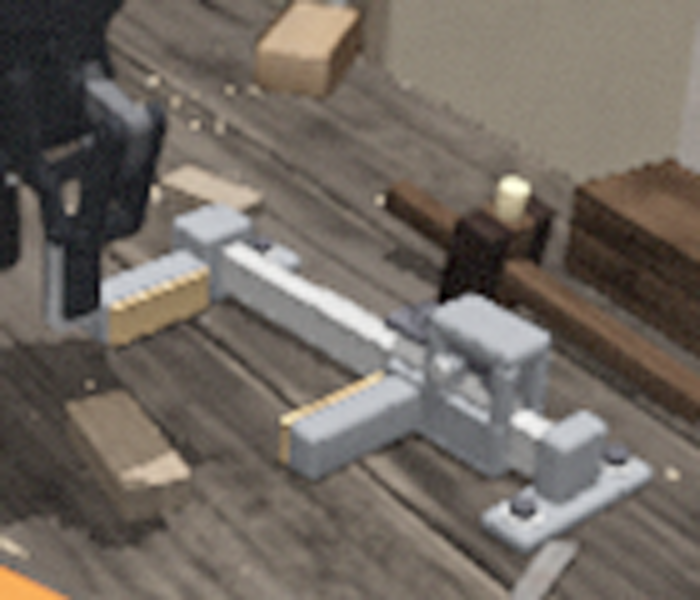

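View 9: the jaw has slid well back. The sliding face's outer corner is at (285,425), and the block at (125,450) is untouched. I check the opening and the fingertip height.

```bash
cat >> h.py <<'E'
def cw(x,y,z):
    X,Y,w=.6095,.0644,.1301;c,s=np.cos(w),np.sin(w)
    return np.array([X+x*c-y*s,Y+x*s+y*c,z])
E
python3 - <<'E'
from h import *
f=lambda q:tuple(np.round([(q[0]-295)*5,(q[1]-150)*5]))
for j in(.095,.1,.105,.11,.115): print(j,f(proj("scene",cw(-.078,.08-j,.026))),"humptop",f(proj("scene",cw(-.0145,.057-j-.046,.067))))
for z in(.07,.09,.1,.105,.11,.115,.12): print(z,f(proj("scene",cw(-.1817,.001-.028,z))))
E
```

```text
0.095 (np.float64(245.0), np.float64(392.0)) humptop (np.float64(469.0), np.float64(331.0))
0.1 (np.float64(252.0), np.float64(397.0)) humptop (np.float64(478.0), np.float64(336.0))
0.105 (np.float64(260.0), np.float64(402.0)) humptop (np.float64(486.0), np.float64(341.0))
0.11 (np.float64(268.0), np.float64(407.0)) humptop (np.float64(495.0), np.float64(346.0))
0.115 (np.float64(275.0), np.float64(412.0)) humptop (np.float64(504.0), np.float64(351.0))
0.07 (np.float64(71.0), np.float64(400.0))
0.09 (np.float64(71.0), np.float64(357.0))
0.1 (np.float64(71.0), np.float64(335.0))
0.105 (np.float64(70.0), np.float64(324.0))
0.11 (np.float64(70.0), np.float64(313.0))
0.115 (np.float64(70.0), np.float64(302.0))
0.12 (np.float64(70.0), np.float64(291.0))
```

Call:
drive_tool(commands="45 0 0 0.8 0; 45 0 0 0.8 0; 45 0 0 0.7 0; 45 0 0 0.4 0; 45 0 0 0.3 0; 45 0 0 0.2 0; 45 0 0 0 0; 45 0 0 0 0")

```text
time: 12.35
tool_pos: [0.4312, 0.0419, -0.0234]
tool_rot: [0.001, -0.065, 0.998, -0.0]
contact_force: [-0.7, -0.3, 0.1]
gripper_width: 0.528
```

```bash
python3 st.py
```

```text
t 12.35 clamp x -179.7 y 0.9 z -23.4 mm yaw err deg 0.01 Fclamp -0.7 -0.2 0.1 grip 0.528
```

Call:
drive_tool(commands="45 -0.2 0 0 0; 45 -0.2 0 0 0; 45 -0.15 0 0 0; 45 -0.15 0 0 0; 45 -0.15 0 0 0; 45 -0.15 0 0 0; 45 0 0 0 0; 45 0 0 0 0")

```text
time: 13.35
tool_pos: [0.4603, 0.0459, -0.024]
tool_rot: [-0.0, -0.065, 0.998, -0.0]
contact_force: [-0.1, -0.1, -0.2]
gripper_width: 0.525
```

```bash
python3 st.py
python3 - <<'E'
from h import *
import cv2
s=cv2.resize(manip.grab_frame("scene")[170:270,280:400,::-1],(480,400),interpolation=cv2.INTER_CUBIC)
t=cv2.resize(manip.grab_frame("top")[150:250,280:360,::-1],(320,400),interpolation=cv2.INTER_CUBIC)
cv2.imwrite("pics/p8.png",np.hstack([s,t]))
E
```

```text
t 13.35 clamp x -150.3 y 1.0 z -24.0 mm yaw err deg 0.02 Fclamp -0.1 -0.1 -0.2 grip 0.525
```

View pics/p8.png

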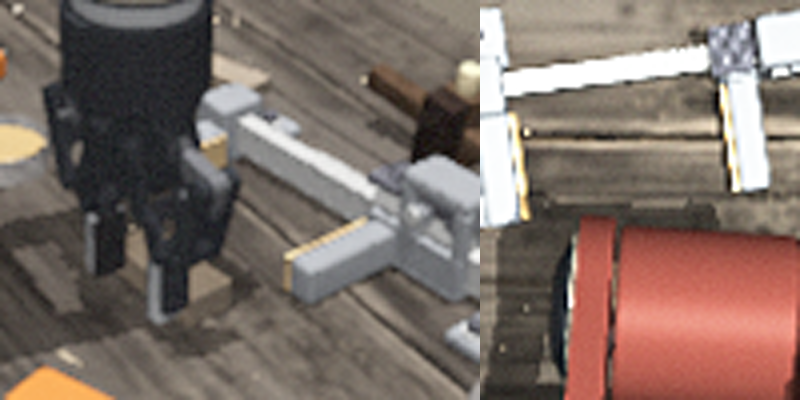

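View 10: both fingers stand against the block's front side, and the jaw is wide open. Next I back off, go round to the block's -y end and push it towards +y.

Call:
drive_tool(commands="45 0.9 0 -0.1 0; 0 0 -0.8 0 0; 0 0 -0.8 0 0; 0 0 -0.77 0 0; 0 -0.6 0 0 0; 0 -0.6 0 0 0; 0 -0.57 0 0 0; 0 0 0 0 0")

```text
time: 14.45
tool_pos: [0.4963, -0.0213, -0.0206]
tool_rot: [0.0, -0.065, 0.998, -0.0]
contact_force: [0.2, 0.1, 0.3]
gripper_width: 0.003
```

```bash
python3 st.py;  python3 - <<'E'
from h import *
import cv2
im=manip.grab_frame("scene"); np.save("s.npy",im)
cv2.imwrite("pics/p9.png",cv2.resize(im[170:270,280:420,::-1],(784,560),interpolation=cv2.INTER_CUBIC))
E
```

```text
t 14.45 clamp x -123.4 y -70.3 z -20.6 mm yaw err deg 0.03 Fclamp 0.2 0.1 0.3 grip 0.003
```

View pics/p9.png

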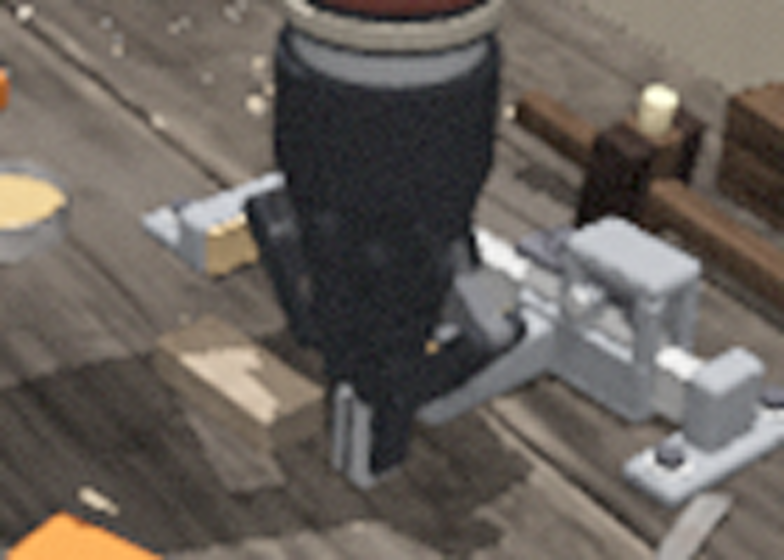

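View 11: the block's top corners are (160,342), (205,318), (328,388) and (268,418). The shut finger stands to its right, near (355,475).

Run:
```python
from h import *
X,Y,w=.6095,.0644,.1301;c,s=np.cos(w),np.sin(w)
P=[]
for U,V in((160,342),(205,318),(328,388),(268,418)):
    q=onz("scene",(U+.5)/5.6-.5+280,(V+.5)/5.6-.5+170,.018); d=q[:2]-[X,Y]; P.append([d[0]*c+d[1]*s,-d[0]*s+d[1]*c]); print(np.round(P[-1],4))
P=np.array(P);print(P.mean(0),"edges",P[3]-P[0],P[2]-P[1])
q=proj("scene",cw(-.1234,-.0703,.01));print((q[0]-280)*5.6,(q[1]-170)*5.6)
```

```text
[-0.1384  0.0351]
[-0.1139  0.0379]
[-0.1065 -0.0292]
[-0.1369 -0.0302]
[-0.12392283  0.00337915] edges [ 0.00155233 -0.06533512] [ 0.00739517 -0.06712812]
362.89581943260987 471.24198609495494
```

Call:
drive_tool(commands="0 0 0.4 0 0; 0 0 0.25 0 0; 0 0 0.22 0 0; 0 0 0.22 0 0; 0 0 0.22 0 0; 0 0 0.22 0 0; 0 0 0.2 0 0; 0 0 0.1 0 0")

```text
time: 15.5
tool_pos: [0.4884, 0.0336, -0.0208]
tool_rot: [0.0, -0.065, 0.998, -0.0]
contact_force: [0.5, -0.8, 0.1]
gripper_width: -0.005
```

```bash
python3 st.py
```

```text
t 15.50 clamp x -124.1 y -14.9 z -20.8 mm yaw err deg 0.03 Fclamp 0.4 -0.8 0.1 grip -0.005
```

Call:
drive_tool(commands="0 0 -0.5 0 0; 0 0.6 0 0 0; 0 0.6 0 0 0; 0 0.6 0 0 0; 45 0 0.8 0 0; 45 0 0.8 0 0; 45 0 0.6 0 0; 45 0 0 0.1 0")

```text
time: 16.5
tool_pos: [0.4285, 0.0766, -0.0238]
tool_rot: [0.0, -0.066, 0.998, -0.0]
contact_force: [-0.3, 0.5, -0.3]
gripper_width: 0.529
```

```bash
python3 st.py;  python3 - <<'E'
from h import *
import cv2
# block-top rectangle search: bright pine colour around expected place, top and scene views
for n in("top","scene"):
    im=manip.grab_frame(n)
    cv2.imwrite(f"pics/q_{n}.png",im[:,:,::-1])
    print(n,np.round([proj(n,cw(-.124+a,.036+b,.018)) for a,b in((0,0),(-.015,.035),(.015,.035),(.015,-.035),(-.015,-.035))],1).tolist())
E
```

```text
t 16.50 clamp x -177.8 y 35.6 z -23.8 mm yaw err deg 0.08 Fclamp -0.2 0.5 -0.3 grip 0.529
top [[314.0, 222.2], [299.7, 230.8], [298.0, 217.7], [328.4, 213.7], [330.1, 226.7]]
scene [[313.1, 228.3], [298.5, 223.7], [309.1, 219.4], [328.3, 233.0], [317.5, 237.8]]
```

Call:
drive_tool(commands="45 -0.5 0 0 0; 45 -0.4 0 0 0; 45 -0.3 0 0 0; 45 -0.3 0 0 0; 45 -0.3 0 0 0; 45 -0.3 0 0 0; 45 -0.3 0 0 0; 45 -0.2 0 0 0")

```text
time: 17.6
tool_pos: [0.5062, 0.087, -0.0239]
tool_rot: [0.0, -0.065, 0.998, -0.0]
contact_force: [-0.3, 0.6, 0.1]
gripper_width: 0.53
```

```bash
python3 st.py;  python3 - <<'E'
from h import *
import cv2
im=manip.grab_frame("scene")
cv2.imwrite("pics/q2.png",im[:,:,::-1])
P=[proj("scene",cw(-.075+a,.036+b,.018)) for a,b in((-.015,.035),(.015,.035),(.015,-.035),(-.015,-.035))]
print(np.round(P,1).tolist())
u0,v0=300,195
g=cv2.cvtColor(im,cv2.COLOR_RGB2HSV)[v0:240,u0:352]
for r in g[::2,::2]: print(' '.join('%2d/%3d'%(p[1]//10,p[2]) for p in r))
E
```

```text
t 17.60 clamp x -99.5 y 35.8 z -23.9 mm yaw err deg 0.02 Fclamp -0.2 0.7 0.1 grip 0.530
[[315.6, 216.8], [325.6, 212.7], [345.1, 225.5], [335.0, 230.0]]
 3/114  3/109  4/ 30  4/ 47  4/142  4/ 35  5/ 43  1/ 39  1/ 42  3/ 34  2/ 39  5/ 40  4/ 45  4/ 37  2/ 47  2/ 46  3/ 44  1/ 76  1/147  0/148  1/186  1/192  1/157  3/123  2/136  3/137
 3/121  3/119  2/ 39  1/ 46  3/ 94  2/ 36  2/ 42  3/ 38  3/ 41  3/ 39  2/ 39  5/ 48  2/ 44  3/ 46  4/ 43  3/ 42  4/ 31  0/ 67  1/ 83  1/147  1/153  1/134  2/ 88  1/ 99  1/132  3/136
 3/131  3/130  2/ 49  4/ 54  3/ 42  1/ 41  8/ 31  3/ 40  0/ 35  2/ 40  2/ 39  3/ 32  2/ 48  5/ 36  3/ 41  2/ 38  1/ 41  1/ 55  1/ 71  2/ 83  1/124  1/154  0/127  1/ 67  2/ 82  0/188
 3/135  3/137  1/ 76  2/ 57  0/ 36  0/ 24  1/ 35  2/ 36  3/ 40  2/ 41  4/ 38  3/ 43  4/ 47  5/ 41  4/ 36  3/ 36  4/ 38  3/ 46  3/ 48  3/ 70  2/ 74  0/118  1/102  5/ 36  0/191  0/206
 3/140  3/138  3/122  0/ 60  0/ 49  4/ 32  7/ 31  3/ 43  2/ 56  4/ 31  3/ 41  4/ 43  2/ 45  5/ 35  1/ 84  1/117  1/ 57  1/ 94  4/ 43  2/ 48  3/ 48  1/ 65  1/ 60  1/ 52  0/242  0/224
 3/138  3/140  3/138  3/137  3/113  4
[... 2538 characters left out ...]
  4/ 99  4/ 87  4/ 67  3/ 74  4/ 72  4/ 60  4/ 68  4/ 67  2/ 63  0/122  0/136  1/ 70  3/113  6/ 98  5/103  5/102  5/ 92  5/ 92  5/111  5/106  4/105  3/118
 3/ 73  4/ 81  4/ 84  3/ 69  4/ 75  4/ 74  5/ 76  4/ 70  5/ 84  4/ 76  4/ 63  4/ 69  5/ 72  4/ 68  4/ 69  3/ 52  4/ 55  6/ 94  6/104  5/105  5/ 99  5/ 96  5/100  3/ 90  4/105  4/ 98
 3/ 69  5/ 81  4/ 81  4/ 78  4/ 68  4/ 88  5/ 81  5/ 71  2/ 76  3/ 75  3/ 61  4/ 80  4/108  4/ 76  4/ 63  2/ 59  6/ 60  3/ 63  5/ 82  5/100  4/ 93  4/ 75  5/ 55  3/ 93  4/ 96  4/107
 4/ 70  3/ 70  5/ 77  3/ 80  4/ 80  3/ 62  3/ 77  4/106  4/ 90  3/100  4/116  4/104  4/ 90  3/111  3/130  4/106  3/ 68  4/ 64  3/ 63  3/ 60  3/ 60  4/ 71  4/ 92  4/ 81  3/ 95  5/105
```

Call:
drive_tool(commands="45 -0.25 0 0 0; 45 -0.25 0 0 0; 45 -0.25 0 0 0; 45 -0.25 0 0 0; 45 -0.2 0 0 0; 45 -0.2 0 0 0; 45 -0.2 0 0 0; 45 0 0 0 0")

```text
time: 18.65
tool_pos: [0.5537, 0.0932, -0.0237]
tool_rot: [0.0, -0.065, 0.998, -0.0]
contact_force: [-0.4, -0.5, -0.6]
gripper_width: 0.526
```

```bash
python3 st.py
```

```text
t 18.65 clamp x -51.6 y 35.8 z -23.7 mm yaw err deg 0.01 Fclamp -0.5 -0.5 -0.6 grip 0.526
```

Call:
drive_tool(commands="45 -0.04 0 0 0; 45 0 0 0 0; 45 -0.04 0 0 0; 45 0 0 0 0; 45 -0.03 0 0 0; 45 0 0 0 0; 45 0 0 0 0; 45 0 0 0 0")

```text
time: 19.65
tool_pos: [0.5564, 0.0936, -0.0239]
tool_rot: [0.0, -0.065, 0.998, -0.0]
contact_force: [0.3, 0.1, 0.6]
gripper_width: 0.529
```

```bash
python3 st.py
```

```text
t 19.65 clamp x -48.8 y 35.8 z -23.9 mm yaw err deg 0.01 Fclamp 0.3 0.1 0.6 grip 0.529
```

Call:
drive_tool(commands="45 0.8 0 0 0; 45 0 0 -0.85 0; 20 0 0 -0.85 0; 0 0 0 -0.85 0; 0 0 0 -0.85 0; 0 -0.4 -1 0 0; 0 -0.4 -1 0 0; 0 -0.4 -1 0 0")

```text
time: 20.65
tool_pos: [0.5805, 0.0051, 0.0783]
tool_rot: [0.0, -0.065, 0.998, -0.0]
contact_force: [0.6, -0.6, 0.9]
gripper_width: 0.002
```

Call:
drive_tool(commands="0 -0.41 -0.93 0 0; 0 -0.41 -0.92 0 0; 0 -0.41 -0.92 0 0; 0 0 0 0.6 0; 0 0 0 0.6 0; 0 0 0 0.4 0; 0 0 0 0.2 0; 0 0 0 0 0")

```text
time: 21.65
tool_pos: [0.6269, -0.0711, 0.0234]
tool_rot: [-0.001, -0.065, 0.998, 0.0]
contact_force: [0.0, -0.2, 0.3]
gripper_width: 0.004
```

```bash
python3 st.py
```

```text
t 21.65 clamp x -0.4 y -136.6 z 23.4 mm yaw err deg 0.05 Fclamp 0.0 -0.2 0.3 grip 0.004
```

Call:
drive_tool(commands="0 0 0.2 0 0; 0 0 0.2 0 0; 0 0 0.2 0 0; 0 0 0.2 0 0; 0 0 0.2 0 0; 0 0 0.2 0 0; 0 0 0.2 0 0; 0 0 0.1 0 0")

```text
time: 22.65
tool_pos: [0.6218, -0.0273, 0.0245]
tool_rot: [0.0, -0.065, 0.998, -0.001]
contact_force: [0.3, -5.4, 1.1]
gripper_width: 0.001
```

```bash
python3 st.py
```

```text
t 22.65 clamp x 0.3 y -92.5 z 24.5 mm yaw err deg 0.02 Fclamp -0.4 -5.4 1.1 grip 0.001
```

Pushing at about 5 N (ratchet clicks). I continue in small steps until the force climbs.

Call:
drive_tool(commands="0 0 0.07 0 0; 0 0 0.07 0 0; 0 0 0.07 0 0; 0 0 0.07 0 0; 0 0 0.05 0 0; 0 0 0.05 0 0; 0 0 0 0 0; 0 0 0 0 0")

```text
time: 23.65
tool_pos: [0.6202, -0.0158, 0.0244]
tool_rot: [0.0, -0.065, 0.998, 0.0]
contact_force: [0.9, -4.2, 3.3]
gripper_width: 0.001
```

```bash
python3 st.py
```

```text
t 23.65 clamp x 0.3 y -80.9 z 24.4 mm yaw err deg 0.01 Fclamp 0.4 -4.3 3.3 grip 0.001
```

Call:
drive_tool(commands="0 0 0.04 0 0; 0 0 0.04 0 0; 0 0 0.04 0 0; 0 0 0.04 0 0; 0 0 0 0 0; 0 0 0 0 0; 0 0 0 0 0; 0 0 0 0 0")

```text
time: 24.65
tool_pos: [0.6196, -0.011, 0.0243]
tool_rot: [0.0, -0.065, 0.998, -0.0]
contact_force: [0.3, -5.0, 4.2]
gripper_width: -0.0
```

```bash
python3 st.py
```

```text
t 24.65 clamp x 0.3 y -76.1 z 24.3 mm yaw err deg 0.01 Fclamp -0.3 -5.0 4.2 grip -0.000
```

Call:
drive_tool(commands="0 0 0.03 0 0; 0 0 0 0 0; 0 0 0.03 0 0; 0 0 0 0 0; 0 0 0.03 0 0; 0 0 0 0 0; 0 0 0.03 0 0; 0 0 0 0 0")

```text
time: 25.65
tool_pos: [0.6191, -0.0075, 0.0243]
tool_rot: [0.0, -0.065, 0.998, -0.0]
contact_force: [0.5, -5.5, 5.1]
gripper_width: 0.001
```

```bash
python3 st.py
```

```text
t 25.65 clamp x 0.2 y -72.6 z 24.3 mm yaw err deg 0.01 Fclamp -0.2 -5.5 5.1 grip 0.001
```

Call:
drive_tool(commands="0 0 0.03 0 0; 0 0 0 0 0; 0 0 0.03 0 0; 0 0 0 0 0; 0 0 0.03 0 0; 0 0 0 0 0; 0 0 0 0 0; 0 0 0 0 0")

```text
time: 26.65
tool_pos: [0.6187, -0.005, 0.0242]
tool_rot: [0.0, -0.065, 0.998, -0.0]
contact_force: [1.4, -6.2, 4.5]
gripper_width: 0.0
```

```bash
python3 st.py
python3 - <<'E'
from h import *
import cv2
im=manip.grab_frame("scene");tp=manip.grab_frame("top")
cv2.imwrite("pics/f_s.png",im[:,:,::-1]);cv2.imwrite("pics/f_t.png",tp[:,:,::-1])
E
```

```text
t 26.65 clamp x 0.2 y -70.0 z 24.2 mm yaw err deg 0.02 Fclamp 0.6 -6.3 4.5 grip 0.000
```

Call:
drive_tool(commands="0 0 0.04 0 0; 0 0 0 0 0; 0 0 0.04 0 0; 0 0 0 0 0; 0 0 0.03 0 0; 0 0 0 0 0; 0 0 0 0 0; 0 0 0 0 0")

```text
time: 27.75
tool_pos: [0.6188, -0.0047, 0.0243]
tool_rot: [0.0, -0.065, 0.998, -0.003]
contact_force: [2.1, -13.5, 3.6]
gripper_width: -0.001
```

```bash
python3 st.py
```

```text
t 27.75 clamp x 0.2 y -69.7 z 24.3 mm yaw err deg 0.01 Fclamp 0.3 -13.7 3.6 grip -0.001
```

The force climbed to 14 N with no further travel, so the jaw is against the block. I back off, rise clear and check.

Call:
drive_tool(commands="0 0 0.06 0 0; 0 0 0 0 0; 0 0 -0.3 0 0; 0 0 -0.6 0 0; 0 0 0 -0.8 0; 0 0 -0.5 -0.9 0; 0 0.8 -0.9 -0.9 0; 0 0.8 -0.9 0 0")

```text
time: 28.75
tool_pos: [0.5836, -0.1018, 0.1041]
tool_rot: [0.002, -0.066, 0.998, 0.0]
contact_force: [0.9, -0.5, 0.5]
gripper_width: -0.0
```

Call:
drive_tool(commands="0 1 -0.8 0 0; 0 1 -0.8 0 0; 0 1 -0.8 0 0; 0 1 -0.8 0 0; 0 1 -0.8 0 0; 0 0 0 0 0; 0 0 0 0 0; 0 0 0 0 0")

```text
time: 29.75
tool_pos: [0.4501, -0.2388, 0.1018]
tool_rot: [-0.0, -0.066, 0.998, 0.0]
contact_force: [0.4, -0.1, 0.1]
gripper_width: -0.0
```

```bash
python3 st.py
python3 - <<'E'
from h import *
import cv2
im=manip.grab_frame("scene")[170:240,300:400,::-1];tp=manip.grab_frame("top")[140:220,265:345,::-1]
cv2.imwrite("pics/f2.png",np.hstack([cv2.resize(im,(500,350),interpolation=2),cv2.resize(tp,(300,300),interpolation=2,dst=None) if 0 else cv2.copyMakeBorder(cv2.resize(tp,(300,300),interpolation=2),0,50,0,0,0)]))
f=lambda q:np.round([(q[0]-300)*5,(q[1]-170)*5])
g=lambda q:np.round([(q[0]-265)*3.75+500,(q[1]-140)*3.75])
for a,b in((-.015,.035),(.015,.035),(.015,-.035),(-.015,-.035)):
    p=cw(-.0225+a,.045+b,.018);print(f(proj("scene",p)),g(proj("top",p)))
for j in(.07,.075,.08):
    p=cw(-.078,.08-j,.026);print(j,f(proj("scene",p)),g(proj("top",p)))
print("fixed",g(proj("top",cw(-.079,.08,.026))))
E
```

```text
t 29.75 clamp x -197.4 y -279.9 z 101.8 mm yaw err deg 0.08 Fclamp 0.4 -0.1 0.1 grip -0.000
[153. 191.] [594. 177.]
[199. 173.] [588. 129.]
[297. 232.] [701. 114.]
[249. 253.] [708. 163.]
0.07 [183. 267.] [716. 227.]
0.075 [190. 272.] [725. 226.]
0.08 [197. 277.] [733. 225.]
fixed [602. 244.]
```

View pics/f2.png

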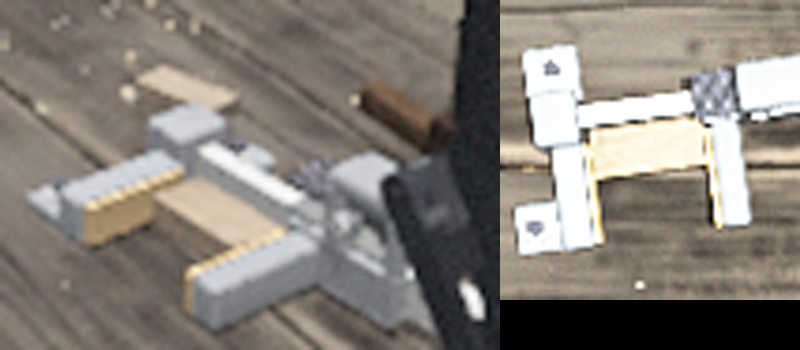

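View 12: the block sits square between both jaws and against the bar, at top-crop (590..710, 120..178). The predicted corners for a clamped block are (594,177) and (708,163). The sliding face corner at about (714,226) gives an opening of about 70 mm.

```bash
python3 -c "
from plant import manip
print(manip.job_done(), manip.state()['time'])"
```

```text
the job is handed in; nothing more can be done
the job is handed in; nothing more can be done
```

The pine block is clamped squarely between the jaws and up to the bar, and the job is handed in. The arm's clock read about 30 s at my last check, of the 58 s allowed. No verdict was reported.

**What I did:**
- Held the release down at about 5–7 N and pushed the sliding jaw back to about 115 mm opening.
- Squared the block with the two open fingertips, then pushed it along towards the fixed jaw and in to the bar.
- Pushed the sliding jaw up behind the hump. It clicked along at about 5 N, then stopped dead as the force rose to 14 N. I pressed about 2 mm more, then moved the arm clear.

**Last checks:**
- The final top picture shows the block flush with both jaw faces and beside the bar, within about 2 mm of where a clamped block should be. The opening measures about 70 mm.
- The robot touches nothing: contact force is under 0.5 N.
- I did not measure the release angle; I only saw that nothing was pressing the pad.
- I planned every path clear of the bystanders. The small offcut looked unmoved in the last picture, but I did not check the tin, gauge or chisel there.

**What disagreed:**
- The real fingertips stood about 30–34 mm higher than the reported TCP. Both cameras showed this, and touching the pad confirmed it, so I worked with that offset.
- The fingertip half-thickness I inferred did not quite match between pushes, so I closed the jaw by force, not by distance.

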